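# Plate up a burger from the cooling rack

### The arm

A 6-joint arm with a two-finger parallel gripper is mounted at the origin on a cart in front of the work surface, level with it; the furniture and walls round the work are solid. World frame = base frame: x ahead of the robot, y to its left, z up, the work surface at z = 0. Lengths are in m, angles in rad, forces in N, time in s.
With the tool pointing down it reaches from about 0.275 to 0.75 m from the base axis. Payload 10.2 kg.
Tool frame: the origin (TCP) lies midway between the tips of the shut fingers; the grasp point (between the pads) lies 19 mm behind it (env.hold_point_z is the distance from the TCP to the grasp point, in m); z points along the fingers, y is the line along which they close (so a half turn about z gives the same grasp; the last joint's range is limited). The gripper opens to 85 mm and grips with 20 to 120 N. Pads are 22 mm wide; open, the fingers measure 114 mm over their backs; the gripper's body (76 mm by 85 mm) begins 54 mm behind the grasp point. The pads swing forward as they close: fully open they stand 13 mm farther back than shut.
Start: joints at [0.885, 0.313, 1.498, -0, 1.331, -0.223], TCP at [0.234, 0.47, 0.231] pointing down, gripper open.
Joint ranges: [-2.94, 2.94], [-0.97, 2.17], [0.19, 2.56], [-1.23, 4.37], [0.02, 3.11], [-2.88, 2.88]. Speed limits (rad/s): [2.39, 2.39, 3.01, 3.14, 3.14, 3.14].

### API

Orientations are given as a unit quaternion [x, y, z, w].
In Python, from bench import env gives the robot as it stands. Calls block until the motion is done:
- env.reach(position, orientation): joint-space move of the TCP to a pose.
- env.movel(position, velocity=0.15, frame=None, guard=None): straight line of the TCP; frame=None keeps the orientation; velocity is the mean speed in m/s. With guard (N) it stops when the force on the tool has changed by that much, and returns True; else False.
- env.set_joints(angles): joint-space move.
- env.release() and env.close_gripper(effort=None): open the fingers fully, or close them until they stop; effort is the grip in N (None keeps the last).
- env.hold(seconds).
- env.ik(position, orientation): joint angles nearest the present ones, or None.
- env.sense(): the state.
- env.grab_frame(name): name is "scene" or "top" or "wrist"; returns a dict with "frame" (384x512x3 uint8, red, green, blue), "mtx" (3x3 intrinsics, pixels), "k1" (the pictures are not rectified: a ray, as slopes to the right and down, at radius r is drawn at 1 + k1 r^2 times it, then the intrinsics apply), "view" (4x4, takes a point from world to camera coordinates). Camera axes: x right, y down, z forward; pixel columns grow to the right and rows downward; lengths in m; the calibration is good to about 2 mm. A picture is of the moment at which its call begins. There is no depth.
A pose or a line that the arm cannot do raises env.MotionError and nothing moves.
- env.hand_in(): hands the job in; it is judged then, once.
The state is a dict: "clock": time; "joints": joint angles; "qvel": joint speeds; "joint_efforts": joint torques, N m; "position": TCP position; "ee_rot": TCP orientation; "contact_force": force on the tool from outside, world axes, zero at the start; "ft_torque": the same for the moment, N m; "finger_gap": opening from 0.0 (shut) to 1.0 (fully open); "gripper_force": force on a finger pad.
Only numpy, scipy, OpenCV 4.12 (cv2) and the standard library are available. Lean on these libraries where they do the work, as an engineer would, in place of code of your own. Each camera call takes 0.05 s, during which the arm holds its last target. There are 200 camera calls.

### The job

Plate up the burger: bring its three pieces from the wire rack onto the white plate that is tucked under the rack's end, first the bun bottom, then the patty, then the bun top. They must lie flat in a neat stack, each centred on the one below, in the middle of the plate. Let no piece fall on the worktop, and leave the jam jar, the glass tumbler and the spice jar where they stand.

Things in the scene. Friction and masses are not known exactly. Their poses are not given: they have to be found in the camera images.
- rack: Chrome wire cooling rack, fixed, 240 mm (its x) by 290 mm (its y), on 34 mm feet. Origin on the worktop under its centre. The tops of its wires (4 mm thick, 13 mm apart, along the rack's y) form a level grid 34 mm above the origin, without rim: pieces slide on it in any direction and off its edges. The plate is at its +y end.
- rack_edge (a point): Middle of the rack's +y end, at the height of the wire tops (rack frame: 0, 145, 34 mm). At the start one of the three burger pieces (any) lies 50 to 70 mm before this end within 20 mm of the rack's centre line; the other two lie side by side 195 to 220 mm before it, 58 to 66 mm either side of the centre line.
- plate: Loose white plate, 210 mm across, rim 16 mm high, 0.55 kg. Origin under its centre; its flat middle (about 125 mm across) is 6 mm above the origin. It stands on the worktop, partly under the rack's +y end: its centre lies 46 to 54 mm beyond that end and up to 15 mm to either side of the rack's centre line.
- bun_bottom: Bottom half of a burger bun, a disc 92 mm across and 13 mm thick, 0.06 kg, tan, pale toasted cut face up. Origin at the centre of its underside, z up. Like the other pieces it starts flat on the rack and is too wide to grip: push it by its edge. A piece pushed off the rack's end tips down onto what is below it and drops flat once its trailing edge leaves the wires.
- patty: Grilled patty, a dark brown disc with char stripes, 92 mm across and 13 mm thick, 0.11 kg. Origin at the centre of its underside, z up.
- bun_top: Top half of the bun, golden and domed with pale seeds, 92 mm across, 0.06 kg; its side is upright for the lower 12 mm, the dome rises to 32 mm. Origin at the centre of its flat underside, z up.
- jam_jar: Bystander: jam jar with a green lid, 62 mm across, 86 mm high, standing on the worktop. Origin under its centre.
- tumbler: Bystander: clear glass tumbler, 81 mm across, 92 mm high, on the worktop. Origin under its centre.
- spice_jar: Bystander: spice jar with a red cap, 45 mm across, 109 mm high, on the worktop. Origin under its centre.

How it is judged:
By the outcome, as a careful person would: the job done as asked, in the order asked, and still so for the second after the job is handed in, with the robot touching nothing.
It also fails if it takes over 67 s, if anything falls off the work surface, if the arm or the gripper's body presses on something with over 40 N, if the wrist force passes 120 N, or if a joint passes its speed limit or range.

## Working session

There is one attempt and no reset: what is moved stays moved. The work goes in short steps, each a Python script; the robot and the scene stay as the last script left them, time stands still between calls to the robot, and variables do not carry over. Pictures are saved under pics/ and viewed, at most 10 in all, crops included, and the job is handed in when it is done.

```bash
mkdir -p pics; ls
python3 - <<'E'
from bench import env
import cv2
for n in ("scene","top"):
    f=env.grab_frame(n); cv2.imwrite(f"pics/{n}0.png",f["frame"][:,:,::-1])
    print(n,f["mtx"].round(1).tolist(),f["k1"],f["view"].round(3).tolist())
s=env.sense();print(s["clock"],s["position"],s["ee_rot"],s["contact_force"])
E
```

```text
bench.py
pics
scene [[435.2, 0.0, 254.5], [0.0, 435.2, 189.9], [0.0, 0.0, 1.0]] -0.16930219568620572 [[0.609, -0.793, 0.023, -0.403], [-0.354, -0.297, -0.887, 0.192], [0.71, 0.532, -0.462, 0.868], [0.0, 0.0, 0.0, 1.0]]
top [[452.9, 0.0, 251.7], [0.0, 452.9, 189.1], [0.0, 0.0, 1.0]] -0.1588697181304742 [[-0.021, -1.0, -0.017, -0.067], [-0.981, 0.024, -0.194, 0.515], [0.195, 0.012, -0.981, 1.193], [0.0, 0.0, 0.0, 1.0]]
0.1 [0.23427044 0.46958725 0.2307932 ] [ 2.29347144e-01  9.73344521e-01 -5.23604228e-04 -2.38823778e-04] [ 0.12818108  0.49804622 -0.5081659 ]
```

View pics/top0.png

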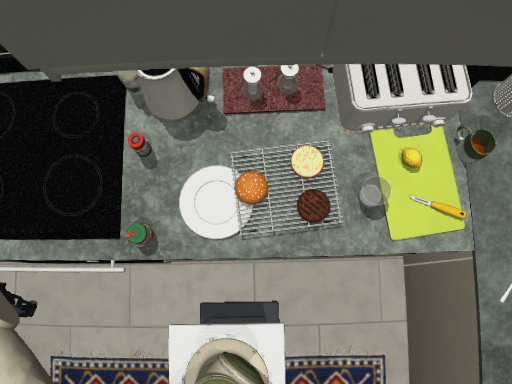

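View pics/scene0.png

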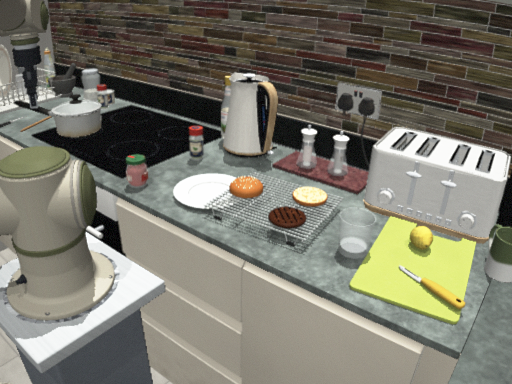

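The top view shows the rack with its +y end at the left (px ~235). Bun_top is nearest that end at (252,188), bun_bottom at (307,161) and patty at (313,206). The plate is at (215,202), the tumbler at (375,195), the jam jar at (138,234) and the spice jar at (140,145). The scene view agrees, so next I measure.

```bash
cat > h.py <<'E'
from bench import env
import numpy as np, cv2
from scipy.optimize import least_squares
def D(f): return np.array([f["k1"],0,0,0,0.])
def rays(f,px,z):
    n=cv2.undistortPoints(np.float64(px).reshape(-1,1,2),f["mtx"],D(f)).reshape(-1,2)
    V=f["view"];R=V[:3,:3];c=-R.T@V[:3,3]
    d=np.c_[n,np.ones(len(n))]@R
    return (c+d*((z-c[2])/d[:,2])[:,None])[:,:2]
def proj(f,P):
    V=f["view"];return cv2.projectPoints(np.float64(P).reshape(-1,1,3),cv2.Rodrigues(V[:3,:3])[0],V[:3,3],f["mtx"],D(f))[0].reshape(-1,2)
def rect(f,z,x0,x1,y0,y1,s):  # view: right=-y, down=-x ; s px per m
    w,h=int((y1-y0)*s),int((x1-x0)*s)
    u,v=np.meshgrid(np.arange(w),np.arange(h))
    P=np.stack([x1-v/s,y1-u/s,np.full(u.shape,z)],-1)
    m=proj(f,P).reshape(h,w,2).astype(np.float32)
    return cv2.remap(f["frame"],m[...,0],m[...,1],cv2.INTER_CUBIC)
def circ(p,r=None):
    p=np.array(p);c0=p.mean(0)
    if r: s=least_squares(lambda q:np.hypot(*(p-q).T)-r,c0,loss="soft_l1",f_scale=.002);return s.x,r,np.abs(s.fun).mean()
    s=least_squares(lambda q:np.hypot(*(p-q[:2]).T)-q[2],[*c0,.05],loss="soft_l1",f_scale=.002);return s.x[:2],s.x[2],np.abs(s.fun).mean()
RNG={"bun_top":((5,150,90),(16,255,255)),"patty":((0,60,10),(15,255,95)),"bun_bottom":((12,40,130),(28,170,255))}
def biggest(m,roi):
    k=np.zeros_like(m);x0,y0,x1,y1=roi;k[y0:y1,x0:x1]=m[y0:y1,x0:x1]
    k=cv2.morphologyEx(k,cv2.MORPH_CLOSE,np.ones((3,3)))
    c=cv2.findContours(k,cv2.RETR_EXTERNAL,cv2.CHAIN_APPROX_NONE)[0]
    return max(c,key=cv2.contourArea).reshape(-1,2) if c else None
def find(f,name,z,roi=(165,135,350,250)):
    hsv=cv2.cvtColor(f["frame"],cv2.COLOR_RGB2HSV)
    c=biggest(cv2.inRange(hsv,*RNG[name]),roi)
    return (cv2.minEnclosingCircle(rays(f,c,z).astype(np.float32)),circ(rays(f,c,z)),cv2.contourArea(c))
E
python3 - <<'E'
from h import *
f=env.grab_frame("top")
V=f["view"];print("cam",-V[:3,:3].T@V[:3,3])
hsv=cv2.cvtColor(f["frame"],cv2.COLOR_RGB2HSV)
for n,p in dict(bt=(252,188),pa=(313,206),bb=(307,161),plate=(205,202),cnt=(215,260-15),wire=(280,150)).items(): print(n,hsv[p[1]-4:p[1]+5,p[0]-4:p[0]+5].reshape(-1,3).mean(0).round())
for n in RNG:
    (a,b,c)=find(f,n,.041);print(n,np.round(a[0],4),round(a[1],4),b[0].round(4),b[1:],c)
m=cv2.inRange(hsv,(0,0,190),(180,40,255));c=biggest(m,(170,155,232,245))
c=c[c[:,0]<228];p=rays(f,c,.016);
cc=circ(p);print("plate",cc); print(circ(p,.105))
for n,px,z in (("tumbler",(375,195),.05),("jam",(138,234),.086),("spice",(140,145),.1)): print(n,rays(f,[px],z))
im=rect(f,.034,.27,.61,-.22,.24,1700)
cv2.imwrite("pics/rect.png",im[:,:,::-1])
E
```

```text
cam [ 0.27162328 -0.09415462  1.26909873]
bt [ 14. 169. 219.]
pa [  9. 152.  74.]
bb [ 28.  75. 232.]
plate [ 29.   3. 233.]
cnt [ 53.  19. 128.]
wire [ 48.  17. 133.]
bun_top [ 0.5216 -0.0771] 0.0459 [ 0.5211 -0.0771] (np.float64(0.04406843579927395), np.float64(0.0007679836068371476)) 779.5
patty [ 0.466  -0.2455] 0.0465 [ 0.4661 -0.2463] (np.float64(0.04440760994342423), np.float64(0.0006889410337372519)) 806.5
bun_bottom [ 0.5935 -0.2351] 0.0471 [ 0.5936 -0.2351] (np.float64(0.04501723471878068), np.float64(0.0007344560713016754)) 780.0
plate (array([0.48853821, 0.02407399]), np.float64(0.10237068406483277), np.float64(0.0007331856182520066))
(array([0.48849316, 0.02088324]), 0.105, np.float64(0.0015130326358217731))
tumbler [[ 0.48882205 -0.41841639]]
jam [[0.39250728 0.2251112 ]]
spice [[0.633864   0.22262917]]
```

View pics/rect.png

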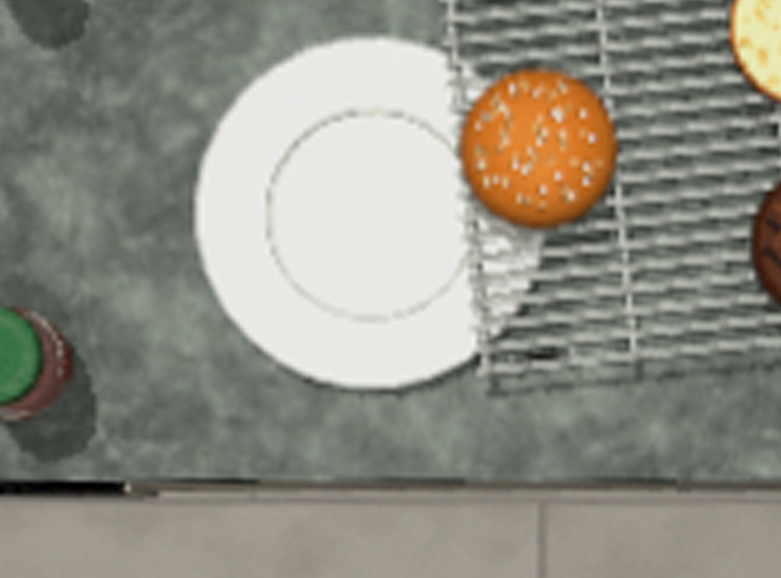

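The rectified view at z=34 mm shows the plate's well ring centred at px (372,214), which gives about (0.4888, 0.0237) and agrees with the rim fit. The rack's end bar runs from px (450,0) to (485,370). The window missed most of the rack, so I'll shift it.

Run:
```python
from h import *
f=env.grab_frame("top")
im=rect(f,.034,.36,.68,-.36,.04,1800)
cv2.imwrite("pics/rect2.png",im[:,:,::-1]);print(im.shape)
```

```text
(576, 719, 3)
```

View pics/rect2.png

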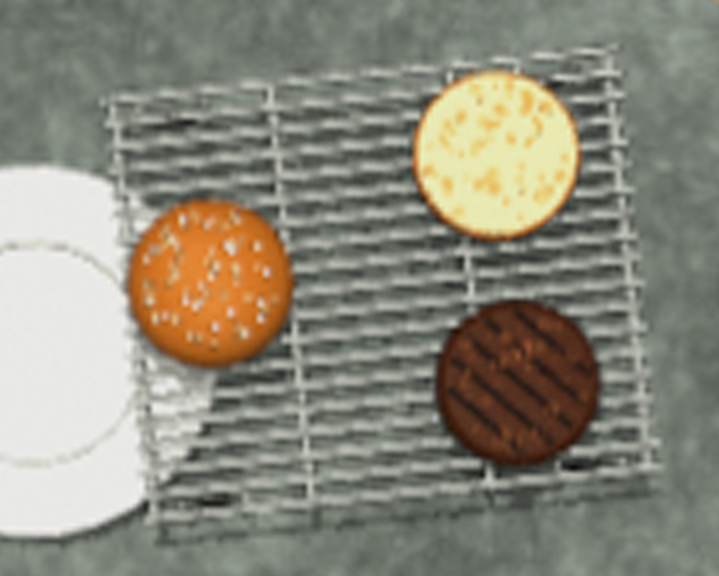

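Measurements in the rack frame, against the given ranges:

| Thing | Measured | Check |
|---|---|---|
| rack centre | (0.5226, -0.1721), yaw ≈ 0.107 | corners TL (105,99), TR (613,47), BR (657,467), BL (152,520) give 284 × 235 mm |
| plate | 53 mm beyond the end, u = -13 mm | in range |
| bun_top | 50 mm before the end, u = +9 mm | in range |
| bun_bottom | (u 64, v -70) mm | in range |
| patty | (u -64, v -67) mm | in range |

Plan: nudge the plate 7 mm inward, then park bun_top on the -u side.

```bash
cat >> h.py <<'E'
C=np.array([.5226,-.1721]);TH=.107
U=np.array([np.cos(TH),np.sin(TH)]);Vv=np.array([-np.sin(TH),np.cos(TH)])
def W(u,v): return C+u*U+v*Vv
def R(p): d=np.asarray(p)-C; return np.array([d@U,d@Vv])
HT=.011
def quat(d):   # tool down, pushing face normal to d
    best=None
    for s in (1,-1):
        a=(np.arctan2(s*d[0],-s*d[1])+np.pi/2)/2
        yield np.array([np.cos(a),np.sin(a),0,0])
def push(a,b,r=.046,z=.039,vel=.08,gap=.012,up=.10,guard=15):
    """push a disc from rack-frame centre a to b"""
    A,B=W(*a),W(*b);d=(B-A)/np.linalg.norm(B-A)
    s=A-d*(r+HT+gap);e=B-d*(r+HT)
    p=env.sense();j=np.array(p["joints"])
    if p["position"][2]<up-.005: env.movel([*p["position"][:2],up],velocity=.25)
    c=[(q,env.ik([*s,up],q)) for q in quat(d)]
    q=min((x for x in c if x[1] is not None),key=lambda x:abs(np.array(x[1])-j).max())[0]
    env.reach([*s,up],q);env.movel([*s,z],velocity=.15)
    h=env.movel([*e,z],velocity=vel,guard=guard)
    print("push",np.round(a,3),np.round(b,3),"hit" if h else "",env.sense()["clock"])
def lift(z=.12): p=env.sense()["position"];env.movel([*p[:2],z],velocity=.25)
def report(f,names=("bun_bottom","patty","bun_top"),z=.041):
    for n in names:
        try:
            a,b,c=find(f,n,z);print(n,"uv",R(a[0]).round(4),R(b[0]).round(4),"r",round(a[1],4),round(c))
        except Exception as e: print(n,"none")
def plate(f):
    hsv=cv2.cvtColor(f["frame"],cv2.COLOR_RGB2HSV)
    c=biggest(cv2.inRange(hsv,(0,0,190),(180,40,255)),(170,155,232,245));c=c[c[:,0]<228]
    q=circ(rays(f,c,.016));print("plate uv",R(q[0]).round(4),q[1:])
E
python3 - <<'E'
from h import *
env.close_gripper()
push((-.0128,.198),(-.0128,.191),r=.105,z=.008,gap=.02,up=.13)
lift()
push((.0089,.0946),(-.095,.05))
lift()
f=env.grab_frame("top");report(f);plate(f)
cv2.imwrite("pics/a.png",cv2.resize(f["frame"][100:260,130:390,::-1],None,fx=3,fy=3))
print(env.sense()["clock"])
E
```

```text
push [-0.013  0.198] [-0.013  0.191]  3.925
push [0.009 0.095] [-0.095  0.05 ]  7.6333
bun_bottom uv [-0.0273  0.092 ] [-0.0077  0.1104] r 0.231 6872
patty uv [-0.0644 -0.0675] [-0.0641 -0.0678] r 0.0462 806
bun_top uv [-0.0962  0.0395] [-0.1036  0.0309] r 0.0445 382
plate uv [0.0124 0.2284] (np.float64(0.06853464926268477), np.float64(0.017278701248142504))
8.1583
```

View pics/a.png

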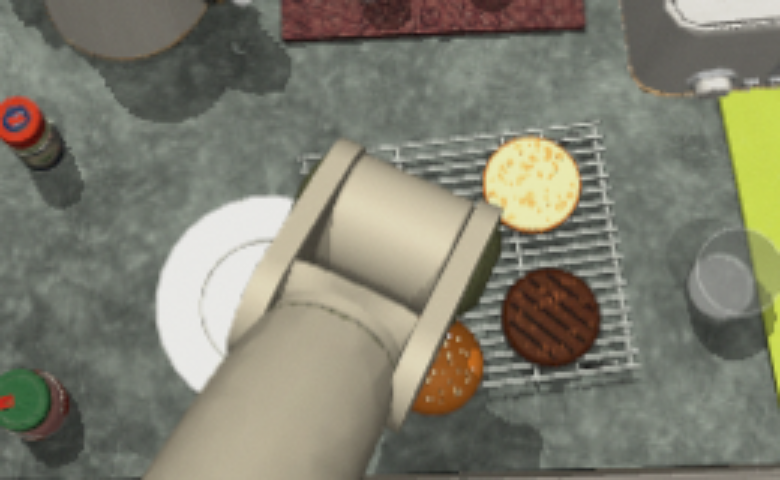

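Bun_top now sits at crop px (434,367), near the -u edge of the rack and stable. Bun_bottom at (532,184) and patty at (551,316) are unmoved, and the arm hides the rest. Next I push bun_bottom diagonally into the lane.

```bash
sed -i 's/(12,40,130),(28,170,255)/(18,58,150),(33,170,255)/' h.py
python3 - <<'E'
from h import *
f=env.grab_frame("top");print("bt",R(rays(f,[(130+434/3,100+367/3)],.043)[0]))
push((.0639,-.0702),(-.0128,.115))
lift(.15)
env.movel([*W(.05,-.05),.15],velocity=.3)
f=env.grab_frame("top");report(f);plate(f)
cv2.imwrite("pics/b.png",cv2.resize(f["frame"][100:260,130:390,::-1],None,fx=3,fy=3))
print(env.sense()["clock"])
E
```

```text
bt [-0.09711204  0.04349941]
push [ 0.064 -0.07 ] [-0.013  0.115]  12.8667
bun_bottom uv [0.0034 0.1373] [-0.0166  0.1165] r 0.0303 80
patty uv [-0.0646 -0.0688] [-0.0654 -0.0695] r 0.0461 736
bun_top uv [-0.1205  0.0141] [-0.0719  0.0739] r 0.0142 7
plate uv [0.0026 0.2212] (np.float64(0.07600755416939174), np.float64(0.01128421426618325))
14.0583
```

View pics/b.png

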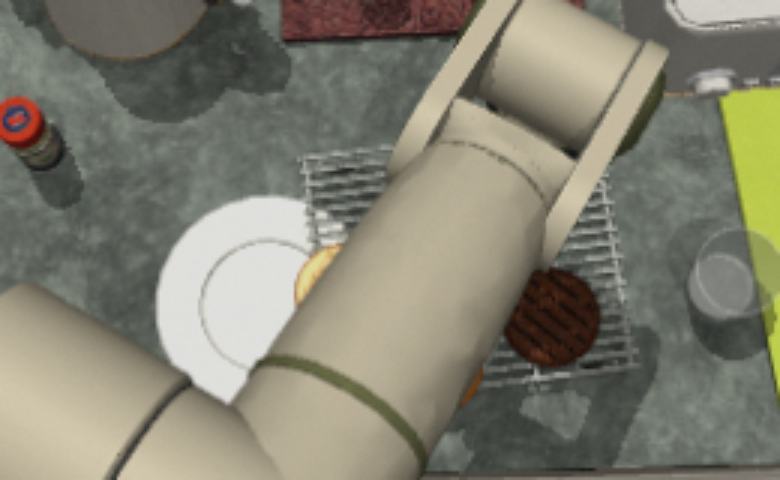

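The bun_bottom's left edge shows at crop px (294,290), with the arm hiding the rest. I'll move the arm aside for a clean measurement, then push the piece off the end.

```bash
cat >> h.py <<'E'
def look(tag,names,zs):
    p=env.sense()["position"]
    if p[2]<.13: env.movel([*p[:2],.13],velocity=.3)
    env.reach([.36,-.36,.2],list(quat(Vv))[0] if env.ik([.36,-.36,.2],list(quat(Vv))[0]) is not None else list(quat(Vv))[1])
    f=env.grab_frame("top");cv2.imwrite(f"pics/{tag}.png",cv2.resize(f["frame"][100:260,130:390,::-1],None,fx=3,fy=3))
    o=[]
    for n,z in zip(names,zs):
        try: a,b,c=find(f,n,z);print(n,"uv",R(a[0]).round(4),R(b[0]).round(4),"r",round(a[1],4),round(c),b[2].round(4));o.append(R(b[0]))
        except Exception as e: print(n,e);o.append(None)
    plate(f);print("clock",env.sense()["clock"]);return o
E
python3 - <<'E'
from h import *
o=look("c",["bun_bottom","bun_top","patty"],[.041,.042,.041])
u,v=o[0]
if abs(u+.0128)<.012 and abs(v-.115)<.02:
    push((u,v),(u,.145+.05),vel=.06)
    look("d",["bun_bottom","bun_top"],[.0125,.042])
E
```

```text
bun_bottom uv [-0.0159  0.1172] [-0.0159  0.1163] r 0.0454 753 0.0008
bun_top uv [-0.0924  0.0455] [-0.0929  0.0452] r 0.0457 812 0.0007
patty uv [-0.0638 -0.0681] [-0.0641 -0.0679] r 0.046 806 0.0007
plate uv [-0.0126  0.1927] (np.float64(0.10056355426119341), np.float64(0.006296705384110029))
clock 15.1417
push [-0.016  0.116] [-0.016  0.195]  18.475
bun_bottom uv [-0.0164  0.1918] [-0.0164  0.1922] r 0.045 722 0.0008
bun_top uv [-0.0923  0.0454] [-0.093   0.0452] r 0.0457 813 0.0006
plate uv [-0.01    0.1958] (np.float64(0.09601480003959198), np.float64(0.019276750931178963))
clock 20.3083
```

```bash
python3 -c "
import cv2,os
i=[cv2.imread(f'pics/{n}.png')[150:450,100:560] for n in 'cd' if os.path.exists(f'pics/{n}.png')]
cv2.imwrite('pics/cd.png',cv2.resize(cv2.hconcat(i),None,fx=.85,fy=.85))"
```

```text
(no output)
```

View pics/cd.png

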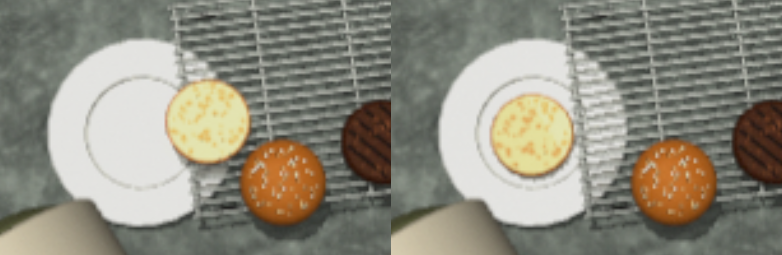

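The bun_bottom lies flat and centred in the plate's well ring (right panel, px (531,134)) at uv (-16, 192) mm. Now the patty: sideways to clear the parked bun_top, then diagonally into the lane.

Run:
```python
from h import *
push((-.0641,-.068),(.065,-.068),vel=.1)
push((.065,-.068),(-.0164,.115),vel=.1)
o=look("e",["patty","bun_top"],[.041,.042])
u,v=o[0]
if abs(u+.0164)<.012 and abs(v-.115)<.02:
    push((u,v),(u-(u+.0164)*.5,.145+.05),vel=.06)
    look("f",["patty","bun_top"],[.0255,.042])
import os
i=[cv2.imread(f'pics/{n}.png')[150:450,100:560] for n in 'ef' if os.path.exists(f'pics/{n}.png')]
cv2.imwrite('pics/ef.png',cv2.resize(cv2.hconcat(i),None,fx=.85,fy=.85))
```

```text
push [-0.064 -0.068] [ 0.065 -0.068]  23.6667
push [ 0.065 -0.068] [-0.016  0.115]  27.9667
patty uv [-0.013   0.1198] [-0.0132  0.1191] r 0.0457 763 0.0007
bun_top uv [-0.0924  0.0455] [-0.093   0.0452] r 0.0457 814 0.0006
plate uv [-0.0099  0.196 ] (np.float64(0.09587581644090304), np.float64(0.019298959449790685))
clock 29.6417
push [-0.013  0.119] [-0.015  0.195]  32.95
patty uv [-0.0168  0.1935] [-0.0165  0.1926] r 0.0464 766 0.001
bun_top uv [-0.0925  0.0455] [-0.093   0.0452] r 0.0456 813 0.0006
plate uv [-0.0097  0.1965] (np.float64(0.09531405532044755), np.float64(0.018986007462027995))
clock 34.7917
```

View pics/ef.png

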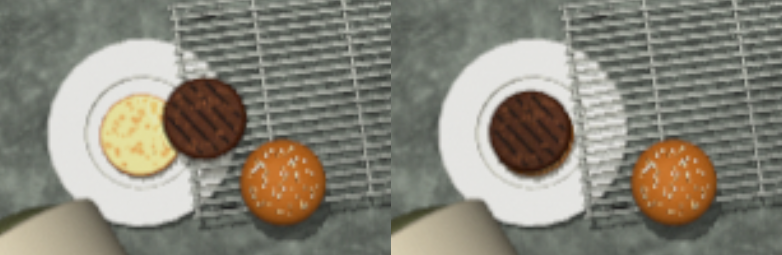

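The patty is on the bun_bottom at uv (-16.5, 193) mm (right panel, px (531,132)). Now the bun_top.

Run:
```python
from h import *
push((-.093,.0452),(-.0165,.06),vel=.08)
o=look("g",["bun_top"],[.042])
u,v=o[0]
if abs(u+.0165)<.02 and abs(v-.06)<.02:
    push((u,v),(-.0165,.193),vel=.06,guard=8)
    look("i",["bun_top"],[.040])
f=env.grab_frame("scene")
i=[cv2.imread('pics/i.png')[150:450,60:480],cv2.resize(f["frame"][150:250,160:300,::-1],(420,300),interpolation=2)]
cv2.imwrite('pics/gi.png',cv2.resize(cv2.hconcat(i),None,fx=.9,fy=.9))
```

```text
push [-0.093  0.045] [-0.016  0.06 ]  37.9333
bun_top uv [-0.0161  0.0647] [-0.0165  0.0639] r 0.0464 785 0.0007
plate uv [-0.0097  0.1966] (np.float64(0.09530005791806699), np.float64(0.018981882883016103))
clock 39.6083
push [-0.017  0.064] [-0.016  0.193]  43.6583
bun_top uv [-0.0178  0.192 ] [-0.0175  0.1928] r 0.0479 816 0.0016
plate uv [-0.0094  0.1969] (np.float64(0.09451468613284433), np.float64(0.01791778728026041))
clock 45.4917
```

View pics/gi.png

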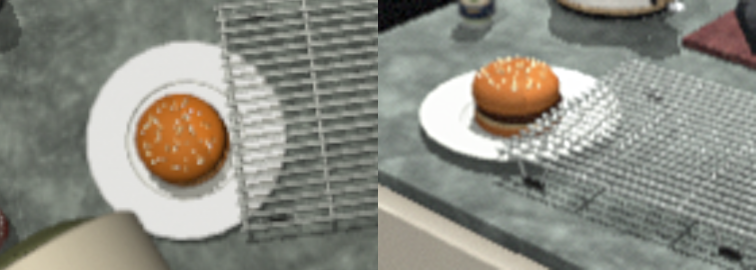

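The stack looks flat and centred in the ring (left, bun_top at px (182,138)), and the scene view shows three level layers. One check remains, that bun_top is clear of the wire ends. I'll use a brighter mask that excludes the patty.

Run:
```python
from h import *
import h
f=env.grab_frame("top")
for vmin in (120,150,170):
    h.RNG["bun_top"]=((8,130,vmin),(20,255,255));a,b,c=find(f,"bun_top",.040);print(R(a[0]),a[1],R(b[0]),b[1:],c)
```

```text
[-0.01782769  0.19201776] 0.04789278283715248 [-0.01458382  0.19485956] (np.float64(0.04276062262868035), np.float64(0.0013222593845681875)) 740.0
[-0.01261395  0.19564457] 0.042533859610557556 [-0.01102011  0.19551917] (np.float64(0.039979638810788684), np.float64(0.0010645657735191356)) 643.5
[-0.01013547  0.19333658] 0.03939513862133026 [-0.00871295  0.19331394] (np.float64(0.03529707700810915), np.float64(0.0017162270972365479)) 497.5
```

```bash
python3 -c "
from bench import env
print(env.hand_in())"
```

```text
the job is handed in; nothing more can be done
None
```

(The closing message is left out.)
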